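# Put the stacked lids back on their vessels

## Robot

A 6-joint arm with a two-finger parallel gripper is mounted at the origin on a cart in front of the work surface, level with it; the furniture and walls round the work are solid. World frame = base frame: x ahead of the robot, y to its left, z up, the work surface at z = 0. Lengths are in m, angles in degrees, forces in N, time in s.
With the tool pointing down it reaches from about 0.425 to 1.125 m from the base axis. Payload 14.9 kg.
Tool frame: the origin (TCP) lies on the mounting face of the last link; the fingertips stand 191 mm ahead of it and the grasp point (between the pads) lies 172 mm ahead of it (env.tcp_to_grasp is the distance from the TCP to the grasp point, in m); z points along the fingers, y is the line along which they close (so a half turn about z gives the same grasp; the last joint's range is limited). The gripper opens to 91 mm and grips with 3 to 60 N. Pads are 32 mm wide; open, the fingers measure 118 mm over their backs; the gripper's body (76 mm by 178 mm) begins 60 mm behind the grasp point.
Start: joints at [-69.46, 21.709, 99.362, -0, 58.929, -1.908], TCP at [0.267, -0.647, 0.405] pointing down, gripper open.
Joint ranges: [-158.91, 158.91], [-42.39, 125.64], [0.06, 152.35], [-60.88, 240.88], [17.5, 164.5], [-176.32, 176.32]. Speed limits (degrees/s): [108.29, 108.29, 136.94, 180, 180, 180].

## Interface

Orientations are given as [roll, pitch, yaw] about the fixed x, y, z axes, in that order (R = Rz(yaw) Ry(pitch) Rx(roll)).
In Python, from workcell import env gives the robot as it stands. The module is installed in compiled form; this text tells all that it offers.
- The arm moves only by the shell command python3 -m handwheel 'ROWS'. ROWS is text: rows parted by semicolons, each of 7 numbers parted by spaces: the shift along the tool's x, y, z in units of 30 cm (1.0 is 30 cm), then the turn, a rotation vector about the tool's x, y, z in units of 180 degrees (1.0 is 180 degrees), then the opening, from 0 (shut) to 1 (fully open). A call has 1 to 20 rows; each row is the pose to reach, as a shift and turn from the pose commanded when the call began, along the tool's axes at that moment, turning the shorter way round; what a row does not reach only later rows make up. A row lasts 1/10 s, in which the tool goes at most 50 mm and 8.59 degrees, less where a joint would pass 70% of its speed; a pose out of reach is approached as far as the arm can. A call with a number of a shift or a turn outside -1 to 1 is refused whole. A call with a gripper value outside its range is refused whole. The fingers move at their own pace and stop on an object; the grip force is fixed at half the most. Time passes only in rows, so rows that repeat a pose let the fingers close. It gives the time, the measured TCP pose, the force, the opening and the grip force at its end, in the units of the state.
- env.read_state(): the state, without advancing time (a new reading comes with each control period).
- env.snapshot(name): name is "side" or "top"; returns (picture, depth): 400x640x3 uint8, red, green, blue; 400x640 float32, m along the optical axis (not along the pixel's ray), 0 where there is no reading.
- env.get_calibration(name): a dict with "fx", "fy", "cx", "cy" (pixels), "camera_from_world" (4x4, takes a point from world to camera coordinates). Camera axes: x right, y down, z forward; pixel columns grow to the right and rows downward; lengths in m; the calibration is good to about 2 mm. A picture is of the moment at which its call begins. get_calibration takes no time and is no camera call.
- env.finish_job(): hands the job in; it is judged then, once.
The state is a dict: "time_s": time; "qpos": joint angles; "qd": joint speeds; "effort": joint torques, N m; "eef_pos": TCP position; "ee_rot": TCP orientation; "contact_force": force on the tool from outside, world axes, zero at the start; "ft_torque": the same for the moment, N m; "width": finger opening in m; "gripper_force": force on a finger pad.
Only numpy, scipy, OpenCV 4.12 (cv2) and the standard library are available. Lean on these libraries where they do the work, as an engineer would, in place of code of your own. Each camera call takes 0.05 s, during which the arm holds its last target. There are 200 camera calls.

## Task

The washed bamboo lids are stacked by size on the worktop. Take the stack apart and put each lid on the vessel it belongs to - largest on the bowl, next on the steel pot, next on the mug, smallest on the glass jar - so that its plug sits fully in the mouth and the board lies flat on the rim. Leave the vessels and the spice jar standing where they are.

Things in the scene. Friction and masses are not known exactly. Their poses are not given: they have to be found in the camera images.
- bowl_lid: round bamboo lid, board 154 mm across, 8 mm thick, knob 21 mm in diameter and 16 mm tall on top; hollow white plug ring below, 20 mm deep, tapering from 123 to 100 mm across. Origin: centre of the plug's foot; board z = 20 to 28 mm, knob z = 28 to 44 mm. 170 g. Bottom of the stack; for the bowl. The next lid stands 28 mm higher, its plug round this knob, and so on up
- pot_lid: round bamboo lid, board 126 mm across, 8 mm thick, knob 21 mm in diameter and 16 mm tall on top; hollow white plug ring below, 20 mm deep, tapering from 95 to 84 mm across. Origin: centre of the plug's foot; board z = 20 to 28 mm, knob z = 28 to 44 mm. 120 g. Second from the bottom of the stack; for the steel pot.
- mug_lid: round bamboo lid, board 94 mm across, 8 mm thick, knob 21 mm in diameter and 16 mm tall on top; hollow white plug ring below, 20 mm deep, tapering from 57 to 51 mm across. Origin: centre of the plug's foot; board z = 20 to 28 mm, knob z = 28 to 44 mm. 80 g. Third from the bottom of the stack; for the mug.
- jar_lid: round bamboo lid, board 66 mm across, 8 mm thick, knob 21 mm in diameter and 16 mm tall on top; hollow white plug ring below, 20 mm deep, tapering from 40 to 35 mm across. Origin: centre of the plug's foot; board z = 20 to 28 mm, knob z = 28 to 44 mm. 50 g. Top of the stack; for the glass jar.
- bowl: deep dark-red patterned bowl, open, rim 149 mm across (clear opening 137 mm, narrowing to 116 mm at 20 mm depth), 108 mm tall, loose, 420 g. Origin: centre of its underside, z up. Its lid seated: lid origin 88 mm above this origin.
- pot: plain stainless steel pot without handles, open, rim 120 mm across (clear opening 107 mm), 90 mm tall, loose, 400 g. Origin: centre of its underside, z up. Its lid seated: lid origin 70 mm above this origin.
- mug: blue and yellow mug on the worktop, open, rim 90 mm across (clear opening 71 mm, 62 mm at 20 mm depth), 97 mm tall, loose, 300 g. Origin: underside, midway between cup's and handle's far sides: the cup's axis is 15.5 mm from it along the mug's +y; the handle points to -y, reaching 60 mm from it. z up. Its lid seated: lid origin 77 mm above this origin, on the cup's axis.
- jar: open clear glass jar, body 70 mm across, neck 56 mm across outside (clear opening 49 mm), 98 mm tall, loose, 320 g. Origin: centre of its underside, z up. Its lid seated: lid origin 78 mm above this origin.
- spice_jar: bystander: upright glass spice jar with a black cap, 41 mm across, 105 mm tall, standing loose among the vessels; to be left standing. Origin: centre of its underside.
Not all that is in view belongs to the job. What is shaped like the jar_lid but green is not meant.

How it is judged (in metres and radians):
At the end, for the whole second after the job is handed in: each of the four lids sits on its own vessel: centred on the mouth within 9 mm, board on the rim (height within about 5 mm) and level within 0.08 rad, lids and vessels at rest, vessels upright and the spice jar standing (x of bowl_lid in the frame of bowl between -0.009 and 0.009 m and y of bowl_lid in the frame of bowl between -0.009 and 0.009 m and z of bowl_lid in the frame of bowl between 0.0832 and 0.0922 m and angle between each of bowl_lid, bowl, pot_lid, pot, mug_lid, mug, jar_lid, jar's own z axis and vertical below 0.08 rad and linear speed of each of bowl_lid, bowl, pot_lid, pot, mug_lid, mug, jar_lid, jar below 0.02 m/s and height (world z) of each of bowl, pot, mug, jar above -0.01 m and x of pot_lid in the frame of pot between -0.009 and 0.009 m and y of pot_lid in the frame of pot between -0.009 and 0.009 m and z of pot_lid in the frame of pot between 0.065 and 0.074 m and x of mug_lid in the frame of mug between -0.009 and 0.009 m and y of mug_lid in the frame of mug between 0.0065 and 0.0245 m and z of mug_lid in the frame of mug between 0.0717 and 0.0807 m and x of jar_lid in the frame of jar between -0.009 and 0.009 m and y of jar_lid in the frame of jar between -0.009 and 0.009 m and z of jar_lid in the frame of jar between 0.073 and 0.082 m and angle between spice_jar's own z axis and vertical below 0.1 rad); the robot touches nothing.
It fails at once if the bowl is shoved more than 4 cm from where it stood or tipped over (distance of bowl from where it was at the start of the episode above 0.04 m or angle between bowl's own z axis and vertical above 0.5 rad).
It fails at once if the steel pot is shoved more than 4 cm from where it stood or tipped over (distance of pot from where it was at the start of the episode above 0.04 m or angle between pot's own z axis and vertical above 0.5 rad).
It fails at once if the mug is shoved more than 4 cm from where it stood or tipped over (distance of mug from where it was at the start of the episode above 0.04 m or angle between mug's own z axis and vertical above 0.5 rad).
It fails at once if the glass jar is shoved more than 4 cm from where it stood or tipped over (distance of jar from where it was at the start of the episode above 0.04 m or angle between jar's own z axis and vertical above 0.5 rad).
It fails at once if the spice jar is shoved more than 4 cm from where it stood or tipped over (distance of spice_jar from where it was at the start of the episode above 0.04 m or angle between spice_jar's own z axis and vertical above 0.5 rad).
It also fails if it takes over 104 s, if anything falls off the work surface, if the arm or the gripper's body presses on something with over 40 N, if the wrist force passes 120 N, or if a joint passes its speed limit or range.

## Working session

There is one attempt and no reset: what is moved stays moved. The work goes in short steps, Python scripts to look and compute and a shell command to move; the robot and the scene stay as the last step left them, time stands still between calls to the robot, and variables do not carry over. Pictures are saved under pics/ and viewed, at most 14 in all, crops included, and the job is handed in when it is done.

```bash
mkdir -p pics; cat > h.py <<'E'
import numpy as np, cv2
from workcell import env
def snap(n):
    p,d=env.snapshot(n); c=env.get_calibration(n); return p,d,c
def save(p,name): cv2.imwrite('pics/'+name,cv2.cvtColor(p,cv2.COLOR_RGB2BGR))
def pts(d,c):
    v,u=np.mgrid[:d.shape[0],:d.shape[1]]
    P=np.stack([(u-c['cx'])/c['fx']*d,(v-c['cy'])/c['fy']*d,d,np.ones_like(d)],-1)
    W=P@np.linalg.inv(np.array(c['camera_from_world'])).T
    W=W[...,:3]; W[d<=0]=np.nan; return W
def ray(u,v,z,c):
    T=np.linalg.inv(np.array(c['camera_from_world']))
    r=T[:3,:3]@[(u-c['cx'])/c['fx'],(v-c['cy'])/c['fy'],1]; o=T[:3,3]
    return o+r*(z-o[2])/r[2]
E
python3 - <<'E'
from h import *
for n in('top','side'):
    p,d,c=snap(n); save(p,n+'0.png'); np.savez(n+'0.npz',p=p,d=d)
    T=np.linalg.inv(np.array(c['camera_from_world'])); print(n,c['fx'],T.round(3).tolist(),(d>0).mean())
print(env.read_state(), env.tcp_to_grasp)
E
```

```text
top 433.4379082587833 [[-0.028, -0.989, 0.145, 0.304], [-1.0, 0.027, -0.006, -0.046], [0.002, -0.145, -0.989, 1.43], [0.0, 0.0, 0.0, 1.0]] 0.98458203125
side 475.4219111685107 [[-0.935, -0.184, 0.303, 0.012], [-0.354, 0.448, -0.821, 1.236], [0.015, -0.875, -0.484, 0.823], [0.0, 0.0, 0.0, 1.0]] 0.92687109375
{'time_s': 0.1, 'qpos': array([-6.94596077e+01,  2.17353644e+01,  9.93927887e+01, -3.91558997e-04,
        5.89293635e+01, -1.90792360e+00]), 'qd': array([-0.02345532, -0.02493509, -0.03518557,  0.04130174,  0.00496016,
       -0.01187045]), 'effort': array([ 7.10428722e-04, -7.65043759e+01, -4.35295022e+01,  6.52295840e-02,
        3.97706043e-02, -8.28358310e-06]), 'eef_pos': array([ 0.26722862, -0.64679673,  0.40415099]), 'ee_rot': array([-1.79942504e+02, -1.57992809e-03,  2.24485173e+01]), 'contact_force': array([0.09344407, 1.12558589, 0.23620208]), 'ft_torque': array([-0.03179844,  0.02818723,  0.02437772]), 'gripper_force': 0.0, 'width': 0.09095703816435942} 0.172
```

View pics/top0.png

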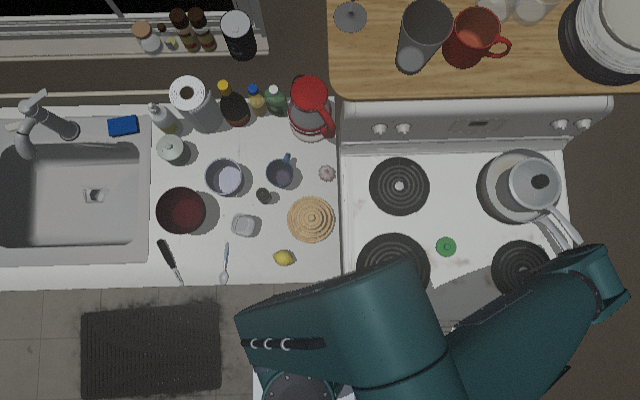

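View pics/side0.png

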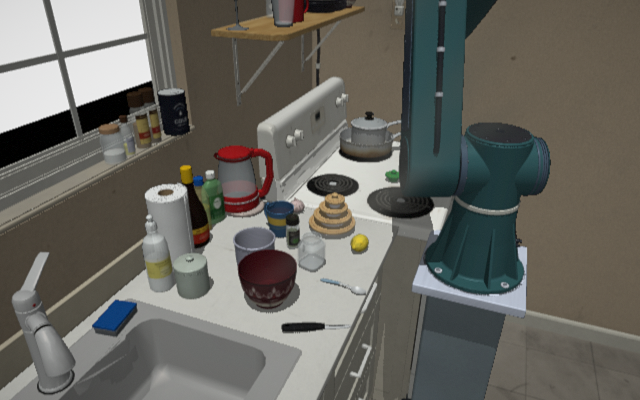

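The top view shows the stack at (311,219), bowl (181,211), pot (224,178), mug (280,173) with its handle up-right, glass jar (243,226) and spice jar (264,195). The green thing at (446,246) on the stove is the decoy. The bamboo stack is the one meant: bamboo-coloured, four tiers. I'll measure the positions next.

```bash
cat > m.py <<'E'
from h import *
import sys
def circ(x,y):
    # robust circle fit
    k=np.ones(len(x),bool)
    for _ in range(6):
        A=np.c_[2*x[k],2*y[k],np.ones(k.sum())]; s=np.linalg.lstsq(A,x[k]**2+y[k]**2,rcond=None)[0]
        r=np.sqrt(s[2]+s[0]**2+s[1]**2); e=np.abs(np.hypot(x-s[0],y-s[1])-r); k=e<max(.004,1.5*np.median(e))
    return s[0].round(4),s[1].round(4),r.round(4),int(k.sum()),e[k].mean().round(4)
if __name__=='__main__':
    W={}
    for n in('top','side'):
        f=np.load(n+'0.npz'); c=env.get_calibration(n); W[n]=pts(f['d'],c)
    cT=env.get_calibration('top')
    for nm,u,v,h,R in [('bowl',181,211,.108,.0745),('pot',224,178,.09,.06),('mug',280,173,.097,.045),('jar',243,226,.098,.028),('spice',264,195,.105,.0205),('stack',311,219,.128,.077)]:
        g=ray(u,v,h,cT)
        for n in W:
            w=W[n].reshape(-1,3); w=w[np.hypot(w[:,0]-g[0],w[:,1]-g[1])<R+.03]
            print(nm,n,g[:2].round(3),'zmax',np.nanpercentile(w[:,2],99.5).round(4),end=' ')
            q=w[np.abs(w[:,2]-h)<.006]
            if len(q)>5: print(len(q),'rim c',circ(q[:,0],q[:,1]),'box',((q.min(0)+q.max(0))/2).round(4)[:2],np.ptp(q,0).round(3)[:2])
            else: print(len(q))
    g=ray(311,219,.1,cT)
    for n in W:
        w=W[n].reshape(-1,3); w=w[np.hypot(w[:,0]-g[0],w[:,1]-g[1])<.1]
        for z in(.028,.056,.084,.112,.128):
            q=w[np.abs(w[:,2]-z)<.004]; 
            if len(q): print(n,z,len(q),((q.min(0)+q.max(0))/2).round(4)[:2],np.ptp(q,0).round(3)[:2],q.mean(0).round(4))
E
python3 m.py
python3 - <<'E'
from h import *
p=np.load('top0.npz')['p'][140:260,140:350]; q=np.load('side0.npz')['p'][180:320,215:375]
save(np.hstack([cv2.resize(p,(440,251),interpolation=2),cv2.resize(q,(287,251),interpolation=2)]),'crop0.png')
p=np.load('top0.npz')['p']; save(cv2.resize(p[145:265,145:345],(800,480),interpolation=2),'crop1.png')
E
```

```text
bowl top [0.484 0.359] zmax 0.1113 192 rim c (np.float64(0.4891), np.float64(0.3638), np.float64(0.0728), 191, np.float64(0.0009)) box [0.4896 0.364 ] [0.147 0.148]
bowl side [0.484 0.359] zmax 0.1097 339 rim c (np.float64(0.4883), np.float64(0.3668), np.float64(0.0729), 328, np.float64(0.0012)) box [0.489  0.3657] [0.15  0.153]
pot top [0.588 0.231] zmax 0.095 209 rim c (np.float64(0.5969), np.float64(0.235), np.float64(0.0569), 204, np.float64(0.0015)) box [0.5979 0.2364] [0.118 0.118]
pot side [0.588 0.231] zmax 0.0933 228 rim c (np.float64(0.5959), np.float64(0.2381), np.float64(0.0568), 217, np.float64(0.0016)) box [0.5953 0.2385] [0.119 0.123]
mug top [0.597 0.054] zmax 0.1072 127 rim c (np.float64(0.6016), np.float64(0.0562), np.float64(0.0425), 108, np.float64(0.0011)) box [0.5959 0.0561] [0.127 0.086]
mug side [0.597 0.054] zmax 0.1059 133 rim c (np.float64(0.6015), np.float64(0.0583), np.float64(0.0428), 119, np.float64(0.0017)) box [0.6023 0.0586] [0.106 0.091]
jar top [0.434 0.171] zmax 0.102 66 rim c (np.float64(0.4436), np.float64(0.18), np.float64(0.027), 66, np.float6
[... 905 characters left out ...]
 [0.151 0.151] [ 0.4525 -0.0306  0.0285]
top 0.056 407 [ 0.4577 -0.0391] [0.123 0.122] [ 0.4575 -0.0387  0.0561]
top 0.084 284 [ 0.4561 -0.0379] [0.092 0.091] [ 0.4563 -0.0376  0.084 ]
top 0.112 262 [ 0.4527 -0.0394] [0.065 0.062] [ 0.4514 -0.0393  0.112 ]
top 0.128 24 [ 0.4537 -0.0395] [0.016 0.018] [ 0.4531 -0.0391  0.127 ]
side 0.028 432 [ 0.4589 -0.017 ] [0.152 0.129] [ 4.483e-01 -2.000e-04  2.830e-02]
side 0.056 346 [ 0.4575 -0.0288] [0.124 0.115] [ 0.4506 -0.0126  0.0562]
side 0.084 233 [ 0.4548 -0.0321] [0.093 0.084] [ 0.4521 -0.0222  0.0839]
side 0.112 137 [ 0.4534 -0.0356] [0.063 0.068] [ 0.4505 -0.0314  0.1121]
side 0.128 19 [ 0.4517 -0.0336] [0.017 0.021] [ 0.4511 -0.0357  0.1272]
```

View pics/crop1.png

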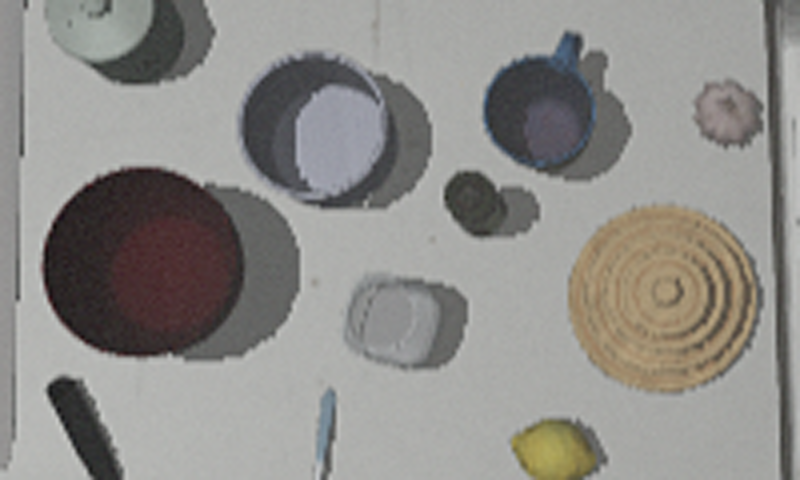

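Bowl, pot, mug, jar, spice jar and stack are all confirmed: the jar lid is the bamboo top tier at about (667,290) in the crop, and the green one on the stove isn't meant. First I'll turn to yaw 0 and go halfway.

```bash
cat > go.py <<'E'
import sys
from h import *
from scipy.spatial.transform import Rotation as Ro
# usage: go.py x y ztip  -> tool units shift; ztip = fingertip height
t=np.array([float(a) for a in sys.argv[1:4]])+[0,0,.191]
s=env.read_state(); R=Ro.from_euler('xyz',s['ee_rot'],degrees=True)
print('t',s['time_s'].__round__(2),'eef',s['eef_pos'].round(4),'tip',round(s['eef_pos'][2]-.191,4),s['ee_rot'].round(2),'F',s['contact_force'].round(1),'w',round(s['width'],4),'g',round(s['gripper_force'],1))
print('shift',(R.inv().apply(t-s['eef_pos'])/.3).round(4),'turn',((R.inv()*Ro.from_euler('xyz',[180,0,0],degrees=True)).as_rotvec(degrees=True)/180).round(4))
E
R='0.67 -0.82 0 0 0 0.1247 1'
python3 -m handwheel '0.1 -0.1 0 0 0 0.04 1;0.2 -0.22 0 0 0 0.08 1;0.3 -0.35 0 0 0 0.1247 1;0.4 -0.48 0 0 0 0.1247 1;0.5 -0.61 0 0 0 0.1247 1;0.6 -0.73 0 0 0 0.1247 1;0.67 -0.82 0 0 0 0.1247 1;0.67 -0.82 0 0 0 0.1247 1;0.67 -0.82 0 0 0 0.1247 1;0.67 -0.82 0 0 0 0.1247 1;0.67 -0.82 0 0 0 0.1247 1'
python3 go.py .4525 -.038 .16
```

```text
time_s: 1.2
eef_pos: [0.3589, -0.3437, 0.4047]
ee_rot: [-180.0, 0.0, -0.1]
contact_force: [0.1, -0.0, -0.5]
width: 0.0915
gripper_force: 0.0
t 1.2 eef [ 0.3589 -0.3437  0.4047] tip 0.2137 [-1.8e+02  1.0e-02 -6.0e-02] F [ 0.1 -0.  -0.5] w 0.0915 g 0.0
shift [ 0.3109 -1.0194  0.1788] turn [-0.      0.     -0.0003]
```

```bash
python3 -m handwheel '0.05 -0.15 0 0 0 0 0.5;0.1 -0.3 0 0 0 0 0.5;0.15 -0.45 0 0 0 0 0.5;0.2 -0.6 0 0 0 0 0.5;0.25 -0.75 0 0 0 0 0.5;0.3 -0.9 0.05 0 0 0 0.5;0.311 -1 0.1 0 0 0 0.5;0.311 -1 0.18 0 0 0 0.5;0.311 -1 0.18 0 0 0 0.5;0.311 -1 0.18 0 0 0 0.5;0.311 -1 0.18 0 0 0 0.5'
python3 go.py .4525 -.038 .114
```

```text
time_s: 2.3
eef_pos: [0.4529, -0.0437, 0.3517]
ee_rot: [180.0, -0.1, -0.1]
contact_force: [0.5, -0.2, 0.7]
width: 0.0456
gripper_force: 0.0
t 2.3 eef [ 0.4529 -0.0437  0.3517] tip 0.1607 [ 1.7999e+02 -6.0000e-02 -8.0000e-02] F [ 0.5 -0.2  0.7] w 0.0456 g 0.0
shift [-0.0014 -0.019   0.1558] turn [ 0.0001 -0.0004 -0.0004]
```

Descend, close, then lift 60 mm.

```bash
python3 -m handwheel '0 -0.019 0.05 0 0 0 0.5;0 -0.019 0.1 0 0 0 0.5;0 -0.019 0.13 0 0 0 0.5;0 -0.019 0.154 0 0 0 0.5;0 -0.019 0.154 0 0 0 0.5;0 -0.019 0.154 0 0 0 0;0 -0.019 0.154 0 0 0 0;0 -0.019 0.154 0 0 0 0;0 -0.019 0.154 0 0 0 0;0 -0.019 0.154 0 0 0 0;0 -0.019 0.154 0 0 0 0'
python3 -m handwheel '0 0 -0.02 0 0 0 0;0 0 -0.06 0 0 0 0;0 0 -0.1 0 0 0 0;0 0 -0.15 0 0 0 0;0 0 -0.2 0 0 0 0;0 0 -0.25 0 0 0 0;0 0 -0.25 0 0 0 0;0 0 -0.25 0 0 0 0'
python3 - <<'E'
from h import *
a,d,c=snap('top');b,e,f=snap('side')
save(np.hstack([cv2.resize(a[130:270,220:370],(400,373)),cv2.resize(b[120:280,260:430],(396,373))]),'g1.png')
E
python3 go.py .4435 .181 .18
```

```text
time_s: 3.4
eef_pos: [0.4525, -0.0372, 0.3047]
ee_rot: [180.0, -0.0, 0.0]
contact_force: [-0.6, -0.3, 1.4]
width: 0.0197
gripper_force: 30.0
time_s: 4.2
eef_pos: [0.4523, -0.0371, 0.38]
ee_rot: [180.0, -0.1, 0.0]
contact_force: [0.3, 0.1, -0.6]
width: 0.0198
gripper_force: 29.9
t 4.3 eef [ 0.4522 -0.0371  0.3791] tip 0.1881 [-1.7999e+02  4.0000e-02  0.0000e+00] F [-0.1  1.  -0.1] w 0.0194 g 29.9
shift [-0.0288 -0.727   0.0271] turn [-0.      0.0002  0.    ]
```

View pics/g1.png

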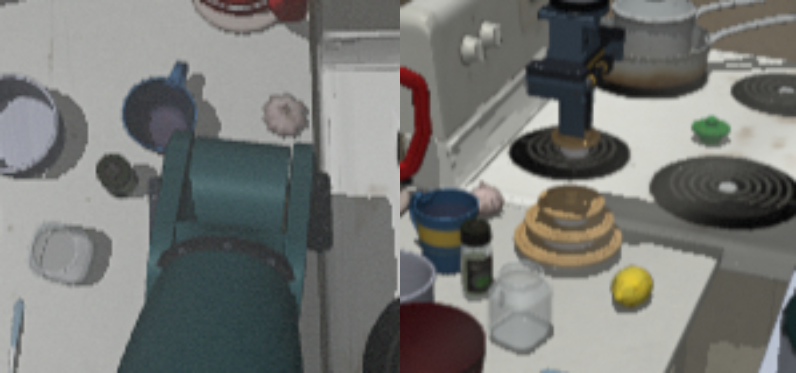

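The jar lid is held level at (575,135) in the right panel and the rest of the stack is intact. Moving it over the jar.

```bash
python3 -m handwheel '0 -0.03 0 0 0 0 0;0 -0.08 0 0 0 0 0;0 -0.15 0 0 0 0 0;-0.01 -0.23 0 0 0 0 0;-0.01 -0.31 0 0 0 0 0;-0.01 -0.4 0 0 0 0 0;-0.02 -0.48 0 0 0 0 0;-0.029 -0.56 0 0 0 0 0;-0.029 -0.64 0 0 0 0 0;-0.029 -0.69 0 0 0 0 0;-0.029 -0.727 0 0 0 0 0;-0.029 -0.727 0 0 0 0 0;-0.029 -0.727 0 0 0 0 0;-0.029 -0.727 0 0 0 0 0'
python3 go.py .4435 .181 .108
python3 - <<'E'
from h import *
from m import circ
b,d,c=snap('side'); np.savez('s2.npz',p=b,d=d); w=pts(d,c).reshape(-1,3)
k=(np.hypot(w[:,0]-.4435,w[:,1]-.181)<.05)
for z0,z1 in((.148,.157),(.157,.172),(.178,.19),(.095,.103)):
    q=w[k&(w[:,2]>z0)&(w[:,2]<z1)]; print(z0,len(q),q.min(0).round(4) if len(q) else'',q.max(0).round(4) if len(q) else'', circ(q[:,0],q[:,1]) if len(q)>8 else '')
save(cv2.resize(b[150:310,230:390],(560,560)),'g2.png')
E
```

```text
time_s: 5.7
eef_pos: [0.4437, 0.1804, 0.3794]
ee_rot: [180.0, 0.0, -0.0]
contact_force: [-0.4, -0.1, -0.3]
width: 0.0195
gripper_force: 29.9
t 5.7 eef [0.4437 0.1804 0.3794] tip 0.1884 [ 1.7999e+02  2.0000e-02 -3.0000e-02] F [-0.4 -0.1 -0.3] w 0.0195 g 29.9
shift [-0.0005 -0.0019  0.268 ] turn [ 0.      0.0001 -0.0002]
0.148 0   
0.157 39 [0.4245 0.1823 0.157 ] [0.4579 0.2018 0.172 ] (np.float64(0.4422), np.float64(0.1845), np.float64(0.0144), 39, np.float64(0.0015))
0.178 171 [0.4111 0.1572 0.1782] [0.4748 0.2165 0.1898] (np.float64(0.4427), np.float64(0.1826), np.float64(0.029), 111, np.float64(0.0019))
0.095 75 [0.4156 0.153  0.0951] [0.4701 0.2135 0.102 ] (np.float64(0.4431), np.float64(0.183), np.float64(0.0268), 70, np.float64(0.0011))
```

View pics/g2.png

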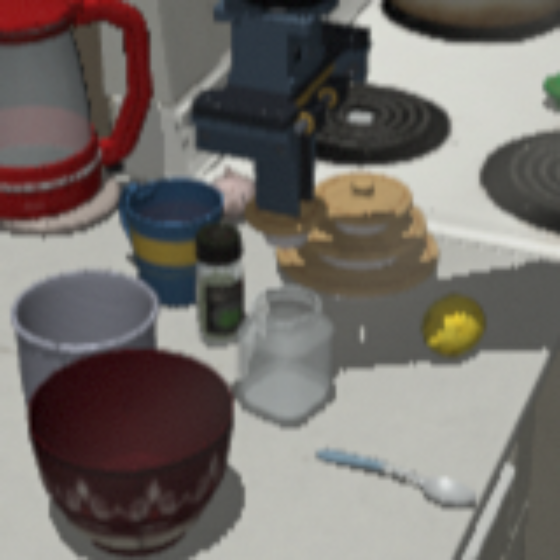

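Lid (at (288,218)) and jar mouth (288,300) agree within 1 mm in the side view. Lowering, releasing and backing off.

```bash
python3 -m handwheel '0 0 0.06 0 0 0 0;0 0 0.12 0 0 0 0;0 0 0.17 0 0 0 0;0 0 0.2 0 0 0 0;0 0 0.22 0 0 0 0;0 0 0.24 0 0 0 0;0 0 0.255 0 0 0 0;0 0 0.265 0 0 0 0;0 0 0.268 0 0 0 0;0 0 0.268 0 0 0 0;0 0 0.268 0 0 0 0'
python3 go.py .4435 .181 .108
python3 -m handwheel '0 0 0 0 0 0 0.5;0 0 0 0 0 0 0.5;0 0 0 0 0 0 0.5;0 0 -0.03 0 0 0 0.5;0 0 -0.1 0 0 0 0.5;0 0 -0.2 0 0 0 0.5;0 0 -0.27 0 0 0 0.5;0 0 -0.27 0 0 0 0.5;0 0 -0.27 0 0 0 0.5'
python3 go.py .456 -.037 .11
```

```text
time_s: 6.85
eef_pos: [0.4439, 0.181, 0.2995]
ee_rot: [-180.0, -0.0, 0.0]
contact_force: [-0.9, -0.9, 3.9]
width: 0.0196
gripper_force: 29.9
t 6.85 eef [0.4439 0.181  0.2995] tip 0.1085 [-1.7999e+02 -3.0000e-02  1.0000e-02] F [-0.9 -0.9  3.9] w 0.0196 g 29.9
shift [-0.0012  0.0001  0.0017] turn [-0.     -0.0002  0.    ]
time_s: 7.75
eef_pos: [0.4436, 0.1809, 0.3805]
ee_rot: [-180.0, -0.1, 0.0]
contact_force: [-0.6, -1.3, -0.2]
width: 0.0458
gripper_force: 0.0
t 7.75 eef [0.4436 0.1809 0.3805] tip 0.1895 [-1.7998e+02 -5.0000e-02  0.0000e+00] F [-0.6 -1.3 -0.2] w 0.0458 g 0.0
shift [0.0411 0.7265 0.2646] turn [-0.0001 -0.0003  0.    ]
```

```bash
cat > chk.py <<'E'
from h import *
from m import circ
import sys
# chk.py name : x y z R ... measure horizontal slabs in both views
a=[float(v) for v in sys.argv[1:]]
S={n:snap(n) for n in('top','side')}
for i in range(0,len(a),4):
    x,y,z,R=a[i:i+4]
    for n,(p,d,c) in S.items():
        w=pts(d,c).reshape(-1,3); k=(np.hypot(w[:,0]-x,w[:,1]-y)<R)&(np.abs(w[:,2]-z)<.005); q=w[k]
        if len(q)>8: print(a[i:i+4],n,len(q),'box',((q.min(0)+q.max(0))/2).round(4)[:2],np.ptp(q,0).round(3)[:2],'zmed',np.median(q[:,2]).round(4),'mean',q.mean(0).round(4)[:2],'circ',circ(q[:,0],q[:,1]))
        else: print(a[i:i+4],n,len(q))
np.savez('last.npz',t=S['top'][0],s=S['side'][0])
E
python3 chk.py .456 -.037 .1 .02 .456 -.037 .084 .06 .4435 .181 .106 .045 .4435 .181 .122 .02
```

```text
[0.456, -0.037, 0.1, 0.02] top 30 box [ 0.4557 -0.0379] [0.019 0.016] zmed 0.0997 mean [ 0.4558 -0.0382] circ (np.float64(0.4561), np.float64(-0.0382), np.float64(0.0075), 28, np.float64(0.0015))
[0.456, -0.037, 0.1, 0.02] side 21 box [ 0.4557 -0.0353] [0.018 0.019] zmed 0.0986 mean [ 0.4551 -0.0347] circ (np.float64(0.4556), np.float64(-0.0355), np.float64(0.0086), 16, np.float64(0.0016))
[0.456, -0.037, 0.084, 0.06] top 608 box [ 0.456  -0.0378] [0.092 0.091] zmed 0.0843 mean [ 0.4556 -0.039 ] circ (np.float64(0.4561), np.float64(-0.0388), np.float64(0.0386), 399, np.float64(0.0045))
[0.456, -0.037, 0.084, 0.06] side 315 box [ 0.4548 -0.0379] [0.09  0.096] zmed 0.084 mean [ 0.453  -0.0305] circ (np.float64(0.4549), np.float64(-0.0346), np.float64(0.0405), 187, np.float64(0.0036))
[0.4435, 0.181, 0.106, 0.045] top 11 box [0.4583 0.1557] [0.015 0.004] zmed 0.1066 mean [0.4577 0.1557] circ (np.float64(0.4578), np.float64(0.157), np.float64(0.0053), 11, np.float64(0.0018))
[0.4435, 0.181, 0.106, 0.045] side 210 box [0.4435 0.1832] [0.067 0.068] zmed 0.1066 mean [0.4407 0.189 ] circ (np.float64(0.4425), np.float64(0.1854), np.float64(0.0275), 133, np.float64(0.0028))
[0.4435, 0.181, 0.122, 0.02] top 0
[0.4435, 0.181, 0.122, 0.02] side 27 box [0.4443 0.1807] [0.022 0.02 ] zmed 0.1213 mean [0.4432 0.184 ] circ (np.float64(0.444), np.float64(0.1812), np.float64(0.0081), 22, np.float64(0.0016))
```

The jar lid is seated (board top 106 mm). Next, the mug lid.

```bash
python3 -m handwheel '0 0.12 0 0 0 0 0.5;0.01 0.26 0 0 0 0 0.5;0.02 0.4 0 0 0 0 0.5;0.03 0.54 0 0 0 0 0.5;0.041 0.66 0 0 0 0 0.5;0.041 0.726 0 0 0 0 0.5;0.041 0.726 0.1 0 0 0 0.5;0.041 0.726 0.2 0 0 0 0.5;0.041 0.726 0.28 0 0 0 0.5;0.041 0.726 0.32 0 0 0 0.5;0.041 0.726 0.335 0 0 0 0.5;0.041 0.726 0.345 0 0 0 0.5;0.041 0.726 0.345 0 0 0 0.5;0.041 0.726 0.345 0 0 0 0.5'
python3 go.py .456 -.037 .086
```

```text
time_s: 9.25
eef_pos: [0.4563, -0.0369, 0.2774]
ee_rot: [180.0, -0.1, 0.0]
contact_force: [0.4, 0.3, 0.3]
width: 0.0455
gripper_force: 0.0
t 9.25 eef [ 0.4563 -0.0369  0.2774] tip 0.0864 [ 1.7999e+02 -7.0000e-02  0.0000e+00] F [0.4 0.3 0.3] w 0.0455 g 0.0
shift [-0.0011  0.0005  0.0013] turn [ 0.     -0.0004  0.    ]
```

```bash
python3 -m handwheel '0 0 0 0 0 0 0;0 0 0 0 0 0 0;0 0 0 0 0 0 0;0 0 0 0 0 0 0;0 0 0 0 0 0 0;0 0 0 0 0 0 0;0 0 -0.03 0 0 0 0;0 0 -0.08 0 0 0 0;0 0 -0.14 0 0 0 0;0 0 -0.2 0 0 0 0;0 0 -0.26 0 0 0 0;0 0 -0.32 0 0 0 0;0 0 -0.35 0 0 0 0;0 0 -0.35 0 0 0 0;0 0 -0.35 0 0 0 0'
python3 go.py .6015 .0573 .19
```

```text
time_s: 10.75
eef_pos: [0.4558, -0.0368, 0.3813]
ee_rot: [-180.0, 0.0, 0.0]
contact_force: [-0.3, -0.2, -0.1]
width: 0.02
gripper_force: 30.0
t 10.75 eef [ 0.4558 -0.0368  0.3813] tip 0.1903 [-1.8e+02  2.0e-02  0.0e+00] F [-0.3 -0.2 -0.1] w 0.02 g 30.0
shift [ 0.4857 -0.3138  0.0007] turn [-0.      0.0001  0.    ]
```

```bash
python3 -m handwheel '0.03 -0.02 0 0 0 0 0;0.08 -0.05 0 0 0 0 0;0.14 -0.09 0 0 0 0 0;0.2 -0.13 0 0 0 0 0;0.26 -0.17 0 0 0 0 0;0.32 -0.21 0 0 0 0 0;0.38 -0.25 0 0 0 0 0;0.44 -0.285 0 0 0 0 0;0.47 -0.305 0 0 0 0 0;0.486 -0.314 0 0 0 0 0;0.486 -0.314 0 0 0 0 0;0.486 -0.314 0 0 0 0 0;0.486 -0.314 0 0 0 0 0'
python3 go.py .6015 .0573 .107
python3 chk.py .6015 .0573 .188 .055 .6015 .0573 .097 .055 .456 -.037 .072 .02 .457 -.037 .056 .075
```

```text
time_s: 12.05
eef_pos: [0.6013, 0.0571, 0.3816]
ee_rot: [180.0, 0.0, -0.0]
contact_force: [0.4, -0.9, -1.1]
width: 0.0197
gripper_force: 30.0
t 12.05 eef [0.6013 0.0571 0.3816] tip 0.1906 [ 1.8e+02  2.0e-02 -2.0e-02] F [ 0.4 -0.9 -1.1] w 0.0197 g 30.0
shift [ 0.0006 -0.0008  0.2786] turn [ 0.      0.0001 -0.0001]
[0.6015, 0.0573, 0.188, 0.055] top 0
[0.6015, 0.0573, 0.188, 0.055] side 271 box [0.6008 0.0615] [0.092 0.089] zmed 0.1888 mean [0.5937 0.0707] circ (np.float64(0.5992), np.float64(0.0615), np.float64(0.0406), 159, np.float64(0.003))
[0.6015, 0.0573, 0.097, 0.055] top 0
[0.6015, 0.0573, 0.097, 0.055] side 106 box [0.6023 0.0586] [0.087 0.095] zmed 0.0958 mean [0.6025 0.0564] circ (np.float64(0.6013), np.float64(0.059), np.float64(0.0422), 98, np.float64(0.0015))
[0.456, -0.037, 0.072, 0.02] top 33 box [ 0.4587 -0.0391] [0.02  0.019] zmed 0.0722 mean [ 0.4583 -0.0386] circ (np.float64(0.4582), np.float64(-0.0387), np.float64(0.0081), 27, np.float64(0.0016))
[0.456, -0.037, 0.072, 0.02] side 21 box [ 0.4566 -0.0358] [0.02  0.019] zmed 0.0715 mean [ 0.4574 -0.0341] circ (np.float64(0.4569), np.float64(-0.0355), np.float64(0.009), 17, np.float64(0.0015))
[0.457, -0.037, 0.056, 0.075] top 819 box [ 0.4578 -0.0525] [0.123 0.095] zmed 0.0565 mean [ 0.4587 -0.0508] circ (np.float64(0.4585), np.float64(-0.0507), np.float64(0.0436), 555, np.float64(0.0067))
[0.457, -0.037, 0.056, 0.075] side 578 box [ 0.4566 -0.0373] [0.123 0.131] zmed 0.0566 mean [ 0.4557 -0.0305] circ (np.float64(0.457), np.float64(-0.0334), np.float64(0.0532), 366, np.float64(0.0054))
```

Aligned within about 2 mm. Lower, release, retreat.

```bash
python3 -m handwheel '0 0 0.06 0 0 0 0;0 0 0.12 0 0 0 0;0 0 0.17 0 0 0 0;0 0 0.2 0 0 0 0;0 0 0.22 0 0 0 0;0 0 0.24 0 0 0 0;0 0 0.26 0 0 0 0;0 0 0.27 0 0 0 0;0 0 0.279 0 0 0 0;0 0 0.279 0 0 0 0;0 0 0.279 0 0 0 0'
python3 -m handwheel '0 0 0 0 0 0 0.5;0 0 0 0 0 0 0.5;0 0 0 0 0 0 0.5;0 0 -0.03 0 0 0 0.5;0 0 -0.1 0 0 0 0.5;0 0 -0.2 0 0 0 0.5;0 0 -0.28 0 0 0 0.5;0 0 -0.28 0 0 0 0.5;0 0 -0.28 0 0 0 0.5'
python3 chk.py .6015 .0573 .105 .055 .6015 .0573 .121 .02 
python3 go.py .4575 -.037 .058
```

```text
time_s: 13.25
eef_pos: [0.6019, 0.0573, 0.2982]
ee_rot: [180.0, -0.0, 0.0]
contact_force: [0.1, 0.9, 0.0]
width: 0.0196
gripper_force: 30.0
time_s: 14.15
eef_pos: [0.6018, 0.0574, 0.3826]
ee_rot: [-180.0, -0.1, 0.0]
contact_force: [-0.4, 0.5, -0.3]
width: 0.0459
gripper_force: 0.0
[0.6015, 0.0573, 0.105, 0.055] top 0
[0.6015, 0.0573, 0.105, 0.055] side 334 box [0.6018 0.0602] [0.095 0.097] zmed 0.105 mean [0.5984 0.0643] circ (np.float64(0.6002), np.float64(0.0599), np.float64(0.0403), 211, np.float64(0.0039))
[0.6015, 0.0573, 0.121, 0.02] top 0
[0.6015, 0.0573, 0.121, 0.02] side 21 box [0.6008 0.0597] [0.017 0.024] zmed 0.1195 mean [0.6001 0.0602] circ (np.float64(0.6022), np.float64(0.0567), np.float64(0.0089), 16, np.float64(0.001))
t 14.25 eef [0.6015 0.0573 0.3812] tip 0.1902 [1.8e+02 7.0e-02 0.0e+00] F [ 0.1 -1.   0.2] w 0.0455 g 0.0
shift [-0.4794  0.3144  0.4413] turn [0.     0.0004 0.    ]
```

Mug lid seated. Now the pot lid.

```bash
python3 -m handwheel '-0.1 0.06 0 0 0 0 0.5;-0.22 0.14 0 0 0 0 0.5;-0.34 0.22 0 0 0 0 0.5;-0.44 0.29 0 0 0 0 0.5;-0.479 0.314 0.05 0 0 0 0.5;-0.479 0.314 0.15 0 0 0 0.5;-0.479 0.314 0.25 0 0 0 0.5;-0.479 0.314 0.33 0 0 0 0.5;-0.479 0.314 0.39 0 0 0 0.5;-0.479 0.314 0.42 0 0 0 0.5;-0.479 0.314 0.436 0 0 0 0.5;-0.479 0.314 0.441 0 0 0 0.5;-0.479 0.314 0.441 0 0 0 0.5;-0.479 0.314 0.441 0 0 0 0.5'
python3 go.py .4575 -.037 .058
python3 -m handwheel '0 0 0 0 0 0 0;0 0 0 0 0 0 0;0 0 0 0 0 0 0;0 0 0 0 0 0 0;0 0 0 0 0 0 0;0 0 0 0 0 0 0;0 0 -0.03 0 0 0 0;0 0 -0.08 0 0 0 0;0 0 -0.14 0 0 0 0;0 0 -0.2 0 0 0 0;0 0 -0.26 0 0 0 0;0 0 -0.32 0 0 0 0;0 0 -0.38 0 0 0 0;0 0 -0.43 0 0 0 0;0 0 -0.46 0 0 0 0;0 0 -0.48 0 0 0 0;0 0 -0.48 0 0 0 0'
python3 go.py .5965 .2365 .2
```

```text
time_s: 15.65
eef_pos: [0.4584, -0.0369, 0.2503]
ee_rot: [180.0, -0.1, 0.0]
contact_force: [-0.4, -0.6, 0.3]
width: 0.0457
gripper_force: 0.0
t 15.65 eef [ 0.4584 -0.0369  0.2503] tip 0.0593 [ 1.7999e+02 -6.0000e-02  1.0000e-02] F [-0.4 -0.6  0.3] w 0.0457 g 0.0
shift [-0.0029  0.0005  0.0042] turn [ 0.     -0.0003  0.    ]
time_s: 17.35
eef_pos: [0.4581, -0.0369, 0.3941]
ee_rot: [180.0, -0.0, 0.0]
contact_force: [0.5, 0.0, -1.8]
width: 0.0194
gripper_force: 30.0
t 17.35 eef [ 0.4581 -0.0369  0.3941] tip 0.2031 [ 1.8e+02 -5.0e-02  0.0e+00] F [ 0.5  0.  -1.8] w 0.0194 g 30.0
shift [ 0.4612 -0.9112  0.0107] turn [ 0.     -0.0003  0.    ]
```

```bash
python3 -m handwheel '0.02 -0.03 0 0 0 0 0;0.05 -0.09 0 0 0 0 0;0.08 -0.16 0 0 0 0 0;0.12 -0.24 0 0 0 0 0;0.16 -0.32 0 0 0 0 0;0.2 -0.4 0 0 0 0 0;0.24 -0.48 0 0 0 0 0;0.28 -0.56 0 0 0 0 0;0.32 -0.64 0 0 0 0 0;0.36 -0.72 0 0 0 0 0;0.4 -0.8 0 0 0 0 0;0.435 -0.86 0 0 0 0 0;0.455 -0.895 0 0 0 0 0;0.461 -0.911 0 0 0 0 0;0.461 -0.911 0 0 0 0 0;0.461 -0.911 0 0 0 0 0;0.461 -0.911 0 0 0 0 0'
python3 go.py .5965 .2365 .1005
python3 chk.py .5965 .2365 .2 .075 .5965 .2365 .09 .075 .457 -.037 .044 .02 .4575 -.037 .028 .09 .4435 .181 .106 .045 .6015 .0573 .105 .06
python3 - <<'E'
from h import *
f=np.load('last.npz'); save(np.hstack([cv2.resize(f['t'][130:270,140:350],(400,267)),cv2.resize(f['s'][130:310,220:400],(400,267))]),'g3.png')
E
```

```text
time_s: 19.05
eef_pos: [0.5961, 0.2358, 0.3936]
ee_rot: [180.0, 0.0, -0.0]
contact_force: [0.4, -0.7, -1.0]
width: 0.0195
gripper_force: 30.0
t 19.05 eef [0.5961 0.2358 0.3936] tip 0.2026 [ 1.7999e+02  1.0000e-02 -3.0000e-02] F [ 0.4 -0.7 -1. ] w 0.0195 g 30.0
shift [ 0.0013 -0.0023  0.3403] turn [ 0.      0.0001 -0.0002]
[0.5965, 0.2365, 0.2, 0.075] top 163 box [0.5962 0.1971] [0.099 0.042] zmed 0.2002 mean [0.5888 0.1989] circ (np.float64(0.5976), np.float64(0.2059), np.float64(0.0356), 116, np.float64(0.0055))
[0.5965, 0.2365, 0.2, 0.075] side 679 box [0.5955 0.2372] [0.126 0.131] zmed 0.2 mean [0.5881 0.2507] circ (np.float64(0.5941), np.float64(0.2402), np.float64(0.0539), 420, np.float64(0.005))
[0.5965, 0.2365, 0.09, 0.075] top 42 box [0.5854 0.1947] [0.08  0.035] zmed 0.0905 mean [0.5802 0.1876] circ (np.float64(0.595), np.float64(0.2299), np.float64(0.0521), 42, np.float64(0.0013))
[0.5965, 0.2365, 0.09, 0.075] side 214 box [0.5963 0.2359] [0.119 0.123] zmed 0.089 mean [0.597  0.2378] circ (np.float64(0.5961), np.float64(0.2382), np.float64(0.057), 202, np.float64(0.0015))
[
[... 877 characters left out ...]
0.1062 mean [0.4498 0.164 ] circ (np.float64(0.4471), np.float64(0.1707), np.float64(0.0207), 90, np.float64(0.0033))
[0.4435, 0.181, 0.106, 0.045] side 214 box [0.4439 0.1831] [0.066 0.067] zmed 0.1063 mean [0.4409 0.1895] circ (np.float64(0.4426), np.float64(0.184), np.float64(0.0281), 136, np.float64(0.0027))
[0.6015, 0.0573, 0.105, 0.06] top 606 box [0.6013 0.0569] [0.093 0.088] zmed 0.1053 mean [0.6007 0.0566] circ (np.float64(0.6014), np.float64(0.0565), np.float64(0.0388), 397, np.float64(0.0044))
[0.6015, 0.0573, 0.105, 0.06] side 238 box [0.5937 0.0583] [0.081 0.094] zmed 0.1052 mean [0.5867 0.0612] circ (np.float64(0.6), np.float64(0.06), np.float64(0.0402), 143, np.float64(0.004))
```

View pics/g3.png

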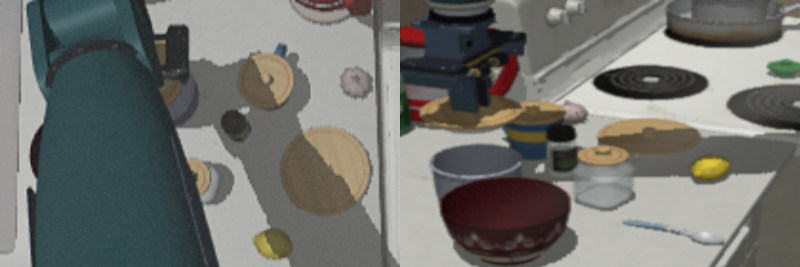

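Jar and mug lids sit level at (203,178) and (265,80) in the left panel, and the pot lid is held level over the pot. Lowering it.

```bash
python3 -m handwheel '0 0 0.06 0 0 0 0;0 0 0.12 0 0 0 0;0 0 0.18 0 0 0 0;0 0 0.23 0 0 0 0;0 0 0.26 0 0 0 0;0 0 0.28 0 0 0 0;0 0 0.3 0 0 0 0;0 0 0.32 0 0 0 0;0 0 0.333 0 0 0 0;0 0 0.34 0 0 0 0;0 0 0.34 0 0 0 0;0 0 0.34 0 0 0 0'
python3 -m handwheel '0 0 0 0 0 0 0.5;0 0 0 0 0 0 0.5;0 0 0 0 0 0 0.5;0 0 -0.03 0 0 0 0.5;0 0 -0.1 0 0 0 0.5;0 0 -0.2 0 0 0 0.5;0 0 -0.3 0 0 0 0.5;0 0 -0.34 0 0 0 0.5;0 0 -0.34 0 0 0 0.5;0 0 -0.34 0 0 0 0.5'
python3 chk.py .5965 .2365 .098 .075 .5965 .2365 .114 .02
python3 go.py .4586 -.0345 .03
```

```text
time_s: 20.35
eef_pos: [0.5965, 0.2365, 0.2924]
ee_rot: [180.0, -0.0, 0.0]
contact_force: [-3.9, -1.6, 6.1]
width: 0.0195
gripper_force: 30.0
time_s: 21.35
eef_pos: [0.5961, 0.2363, 0.3928]
ee_rot: [180.0, 0.0, 0.0]
contact_force: [-0.8, 0.5, -0.4]
width: 0.0458
gripper_force: 0.0
[0.5965, 0.2365, 0.098, 0.075] top 266 box [0.5984 0.2019] [0.115 0.057] zmed 0.0988 mean [0.583  0.2007] circ (np.float64(0.5826), np.float64(0.2006), np.float64(0.0235), 174, np.float64(0.0041))
[0.5965, 0.2365, 0.098, 0.075] side 848 box [0.5945 0.238 ] [0.126 0.132] zmed 0.0988 mean [0.593  0.2435] circ (np.float64(0.5942), np.float64(0.2404), np.float64(0.0533), 539, np.float64(0.0056))
[0.5965, 0.2365, 0.114, 0.02] top 2
[0.5965, 0.2365, 0.114, 0.02] side 30 box [0.5962 0.2387] [0.02  0.021] zmed 0.1137 mean [0.5951 0.2406] circ (np.float64(0.5961), np.float64(0.2389), np.float64(0.0088), 24, np.float64(0.0016))
t 21.45 eef [0.596  0.2363 0.3921] tip 0.2011 [1.7996e+02 1.2000e-01 0.0000e+00] F [-0.9  0.6 -0.6] w 0.0458 g 0.0
shift [-0.4569  0.9022  0.5718] turn [0.0002 0.0007 0.    ]
```

Pot lid seated. Now the bowl lid.

```bash
python3 -m handwheel '-0.05 0.1 0 0 0 0 0.5;-0.12 0.24 0 0 0 0 0.5;-0.19 0.38 0 0 0 0 0.5;-0.26 0.52 0 0 0 0 0.5;-0.33 0.66 0 0 0 0 0.5;-0.4 0.8 0 0 0 0 0.5;-0.44 0.87 0 0 0 0 0.5;-0.457 0.902 0.06 0 0 0 0.5;-0.457 0.902 0.18 0 0 0 0.5;-0.457 0.902 0.3 0 0 0 0.5;-0.457 0.902 0.4 0 0 0 0.5;-0.457 0.902 0.48 0 0 0 0.5;-0.457 0.902 0.53 0 0 0 0.5;-0.457 0.902 0.56 0 0 0 0.5;-0.457 0.902 0.57 0 0 0 0.5;-0.457 0.902 0.57 0 0 0 0.5;-0.457 0.902 0.57 0 0 0 0.5'
python3 go.py .4586 -.0345 .03
```

```text
time_s: 23.15
eef_pos: [0.4596, -0.0342, 0.2232]
ee_rot: [180.0, -0.0, 0.0]
contact_force: [0.2, 0.1, -0.5]
width: 0.0454
gripper_force: 0.0
t 23.15 eef [ 0.4596 -0.0342  0.2232] tip 0.0322 [ 1.7999e+02 -5.0000e-02  0.0000e+00] F [ 0.2  0.1 -0.5] w 0.0454 g 0.0
shift [-0.0032  0.0011  0.0073] turn [ 0.     -0.0003  0.    ]
```

```bash
python3 -m handwheel '-0.003 0 0.005 0 0 0 0.5;-0.003 0 0.005 0 0 0 0;-0.003 0 0.005 0 0 0 0;-0.003 0 0.005 0 0 0 0;-0.003 0 0.005 0 0 0 0;-0.003 0 0.005 0 0 0 0;-0.003 0 0.005 0 0 0 0;-0.003 0 -0.02 0 0 0 0;-0.003 0 -0.06 0 0 0 0;-0.003 0 -0.12 0 0 0 0;-0.003 0 -0.18 0 0 0 0;-0.003 0 -0.24 0 0 0 0;-0.003 0 -0.3 0 0 0 0;-0.003 0 -0.36 0 0 0 0;-0.003 0 -0.42 0 0 0 0;-0.003 0 -0.48 0 0 0 0;-0.003 0 -0.54 0 0 0 0;-0.003 0 -0.57 0 0 0 0;-0.003 0 -0.57 0 0 0 0'
python3 go.py .4888 .165 .2
```

```text
time_s: 25.05
eef_pos: [0.4585, -0.0341, 0.3951]
ee_rot: [180.0, -0.1, 0.0]
contact_force: [-0.1, -0.3, -1.7]
width: 0.0195
gripper_force: 30.0
t 25.05 eef [ 0.4585 -0.0341  0.3951] tip 0.2041 [ 1.7999e+02 -1.5000e-01  0.0000e+00] F [-0.1 -0.3 -1.7] w 0.0195 g 30.0
shift [ 0.101  -0.6638  0.0138] turn [ 0.0001 -0.0008  0.    ]
```

```bash
python3 -m handwheel '0 -0.03 0 0 0 0 0;0.01 -0.09 0 0 0 0 0;0.02 -0.16 0 0 0 0 0;0.02 -0.24 0 0 0 0 0;0.03 -0.32 0 0 0 0 0;0.03 -0.4 0 0 0 0 0;0.04 -0.48 0 0 0 0 0;0.04 -0.56 0 0 0 0 0;0.05 -0.64 0 0 0 0 0;0.05 -0.72 0 0 0 0 0;0.06 -0.8 0 0 0 0 0;0.06 -0.88 0 0 0 0 0;0.06 -0.95 0 0 0 0 0;0.06 -0.98 0 0 0 0 0;0.06 -0.98 0 0 0 0 0'
python3 -m handwheel '0.01 -0.04 0 0 0 0 0;0.02 -0.1 0 0 0 0 0;0.03 -0.17 0 0 0 0 0;0.035 -0.24 0 0 0 0 0;0.041 -0.3 0 0 0 0 0;0.041 -0.34 0 0 0 0 0;0.041 -0.35 0 0 0 0 0;0.041 -0.35 0 0 0 0 0;0.041 -0.35 0 0 0 0 0;0.041 -0.35 0 0 0 0 0'
python3 go.py .4888 .365 .1185
python3 chk.py .4888 .365 .2015 .09 .4888 .365 .108 .09
python3 - <<'E'
from h import *
f=np.load('last.npz'); save(cv2.resize(f['s'][130:310,180:400],(660,540)),'g4.png')
E
```

```text
time_s: 26.55
eef_pos: [0.476, 0.2607, 0.3928]
ee_rot: [180.0, 0.1, 0.1]
contact_force: [0.6, -0.7, -2.2]
width: 0.0195
gripper_force: 30.0
time_s: 27.55
eef_pos: [0.4887, 0.3643, 0.3937]
ee_rot: [180.0, 0.0, -0.0]
contact_force: [0.4, -0.3, -0.9]
width: 0.0195
gripper_force: 30.0
t 27.55 eef [0.4887 0.3643 0.3937] tip 0.2027 [ 1.7999e+02  0.0000e+00 -3.0000e-02] F [ 0.4 -0.3 -0.9] w 0.0195 g 30.0
shift [ 0.0003 -0.0024  0.2805] turn [ 0.      0.     -0.0002]
[0.4888, 0.365, 0.2015, 0.09] top 509 box [0.4925 0.3355] [0.145 0.098] zmed 0.201 mean [0.4882 0.3258] circ (np.float64(0.4965), np.float64(0.3524), np.float64(0.0601), 335, np.float64(0.0043))
[0.4888, 0.365, 0.2015, 0.09] side 1421 box [0.4888 0.3663] [0.153 0.153] zmed 0.2008 mean [0.4811 0.3794] circ (np.float64(0.4869), np.float64(0.3687), np.float64(0.0646), 906, np.float64(0.0066))
[0.4888, 0.365, 0.108, 0.09] top 59 box [0.4844 0.321 ] [0.137 0.062] zmed 0.108 mean [0.4687 0.3108] circ (np.float64(0.4889), np.float64(0.3638), np.float64(0.0729), 59, np.float64(0.0008))
[0.4888, 0.365, 0.108, 0.09] side 234 box [0.4887 0.3675] [0.15  0.152] zmed 0.1071 mean [0.4777 0.3852] circ (np.float64(0.4882), np.float64(0.3668), np.float64(0.0731), 232, np.float64(0.0011))
```

View pics/g4.png

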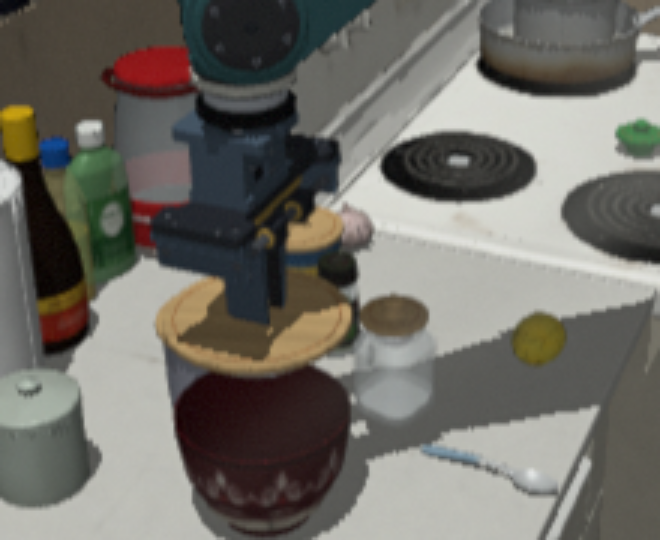

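The bowl lid is held level, centred over the bowl at about (255,320). Lowering.

```bash
python3 -m handwheel '0 -0.002 0.06 0 0 0 0;0 -0.002 0.12 0 0 0 0;0 -0.002 0.17 0 0 0 0;0 -0.002 0.2 0 0 0 0;0 -0.002 0.22 0 0 0 0;0 -0.002 0.24 0 0 0 0;0 -0.002 0.26 0 0 0 0;0 -0.002 0.272 0 0 0 0;0 -0.002 0.28 0 0 0 0;0 -0.002 0.28 0 0 0 0;0 -0.002 0.28 0 0 0 0'
python3 -m handwheel '0 0 0 0 0 0 0.5;0 0 0 0 0 0 0.5;0 0 0 0 0 0 0.5;0 0 -0.03 0 0 0 0.5;0 0 -0.1 0 0 0 0.5;0 0 -0.2 0 0 0 0.5;0 0 -0.3 0 0 0 0.5;0.1 0.1 -0.35 0 0 0 0.5;0.1 0.25 -0.4 0 0 0 0.5;0.05 0.4 -0.4 0 0 0 0.5;0 0.55 -0.4 0 0 0 0.5;0 0.7 -0.4 0 0 0 0.5;0 0.85 -0.4 0 0 0 0.5;0 1 -0.4 0 0 0 0.5;0 1 -0.4 0 0 0 0.5'
python3 -m handwheel '0 0.15 0 0 0 0 0.5;0 0.3 0 0 0 0 0.5;0 0.45 0 0 0 0 0.5;0 0.6 0 0 0 0 0.5;0 0.75 0 0 0 0 0.5;0 0.9 0 0 0 0 0.5;0 1 0 0 0 0 0.5;0 1 0 0 0 0 0.5;0 1 0 0 0 0 0.5'
python3 chk.py .4888 .365 .116 .09 .4888 .365 .132 .02 .5965 .2365 .098 .075 .4435 .181 .106 .045 .6015 .0573 .105 .06 .533 .112 .105 .03
python3 - <<'E'
from h import *
f=np.load('last.npz'); save(np.hstack([cv2.resize(f['t'][130:270,140:350],(400,267)),cv2.resize(f['s'][170:320,200:400],(400,300))[:267]]),'g5.png')
E
```

```text
time_s: 28.75
eef_pos: [0.4888, 0.3655, 0.3098]
ee_rot: [-180.0, -0.0, 0.0]
contact_force: [0.6, -0.1, -0.4]
width: 0.0194
gripper_force: 30.0
time_s: 30.25
eef_pos: [0.4884, 0.0618, 0.4304]
ee_rot: [180.0, -0.0, -0.2]
contact_force: [0.9, 0.6, -0.7]
width: 0.0455
gripper_force: 0.0
time_s: 31.15
eef_pos: [0.4888, -0.2345, 0.4299]
ee_rot: [-180.0, -0.0, -0.1]
contact_force: [-0.8, -0.1, 0.7]
width: 0.0456
gripper_force: 0.0
[0.4888, 0.365, 0.116, 0.09] top 1767 box [0.4885 0.3647] [0.152 0.151] zmed 0.1168 mean [0.4883 0.3638] circ (np.float64(0.4891), np.float64(0.3642), np.float64(0.063), 1160, np.float64(0.0076))
[0.4888, 0.365, 0.116, 0.09] side 1747 box [0.4875 0.3661] [0.151 0.154] zmed 0.1167 mean [0.4852 0.3728] circ (np.float64(0.4869), np.float64(0.3693), np.float64(0.0645), 1100, np.float64(0.007))
[0.4888, 0.365, 0.132, 0.02] top 35 box [0.4889 0.3647] [0.016 0.019] zmed 0.1321 mean [0.4889 0.364 ] circ (np.float64(0.4893), np.float64(0.3644), np.float64(0.0081), 28, np.float64(0.0014))
[0.4888, 0.365, 0.132, 0.02] side 36 box [0.4897 0.3674] [0.02  0.017] zmed 0.1316 mea
[... 972 characters left out ...]
d 0.105 mean [0.6016 0.0568] circ (np.float64(0.6017), np.float64(0.0563), np.float64(0.0387), 384, np.float64(0.0043))
[0.6015, 0.0573, 0.105, 0.06] side 337 box [0.6027 0.0569] [0.094 0.099] zmed 0.105 mean [0.5988 0.0645] circ (np.float64(0.6002), np.float64(0.0604), np.float64(0.0405), 210, np.float64(0.004))
[0.533, 0.112, 0.105, 0.03] top 128 box [0.5336 0.1105] [0.038 0.038] zmed 0.1061 mean [0.5337 0.1103] circ (np.float64(0.5337), np.float64(0.1103), np.float64(0.0167), 86, np.float64(0.0022))
[0.533, 0.112, 0.105, 0.03] side 93 box [0.5331 0.1122] [0.039 0.043] zmed 0.1056 mean [0.5317 0.1152] circ (np.float64(0.5327), np.float64(0.1127), np.float64(0.0178), 55, np.float64(0.0018))
```

View pics/g5.png

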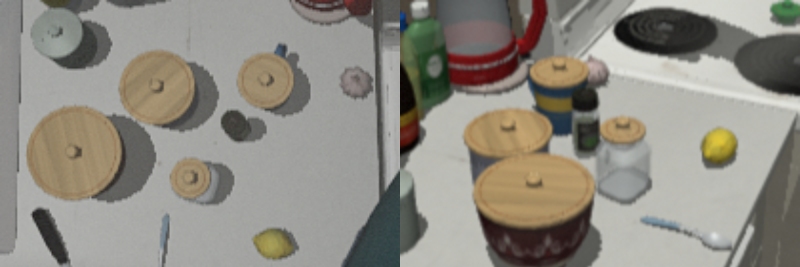

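All four lids lie flat and centred: bowl (73,152), pot (157,85), mug (265,80), jar (190,178). The spice jar (236,124) stands where it was. Handing in.

```bash
python3 -c "
from workcell import env
print(env.finish_job())"
```

```text
the job is handed in; nothing more can be done
None
```

All four lids are on their own vessels, measured flat on the rims and centred to within about 2 mm; the vessels and spice jar are unmoved, and I handed the job in at about 31 s, with no verdict returned.

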